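# Break the jammed punch free and park its die block

## Task

The steel punch is jammed in its die block, which lies loose in the guide channel. Break the punch free by twisting it back and forth while you ease it upward, so that the block never comes up out of the channel with it. Set the punch down in the white dish without dropping it, then push the emptied block along the channel, under the bridge, until it is fully home against the end stop; leave the round tin, the round pot and the glass dome where they stand.

Things in the scene. Friction and masses are not known exactly. Their poses are not given: they have to be found in the camera images.
- guide: Steel guide fixed to the bench, 230 x 90 mm, 6 mm base plate. Origin: centre of its underside; own +x is the way the block is pushed, z up. Two rails with tops at 22 mm leave a channel 59 mm wide along x, floor at 6 mm, open above and at the -x end. End stop face at x = +105 mm, 36 mm high.
- home (a point): Where the centre of the block is when the block is fully home against the end stop: guide frame (70, 0, 26) mm. Axes of the guide.
- block_center (a point): Centre of the loose steel die block, 70 (x, along the channel) x 56 (y) x 40 mm (z), about 0.8 kg. Axes as the guide's within 3 degrees (1.5 mm play each side). Starts near the open -x end, top 46 mm above the bench. The rails keep it from turning; nothing holds it down, and it can be pushed on its end face above the rails.
- punch_head (a point): Centre of the punch's head, where to grip it: flat-sided, 36 (x) x 12 (y, grip across this) x 24 mm (z). Axes turn with the punch, z along it, up. At the start it is 46 mm above the block's centre, and the head's underside is 14 mm above the block's top. After rising 12 mm the punch is past the plungers and loose; after 28 mm it is out of the bore.
- punch_mid (a point): Middle of the punch, half-way along its length, 21 mm below the head's centre on its axis; axes of the punch.
- punch: The dark steel punch, 66 mm long, 0.11 kg: below its head a round shank, 18 mm across and 42 mm long, with a foot chamfered to 15 mm, on which it can stand. Origin: centre of the underside of the foot; axes as punch_head.
- dish: Loose round white enamel dish, 138 mm across, 28 mm high; inner floor 5 mm above the bench, about 128 mm across at the floor. Origin: centre of its underside.
- brass_tin: Bystander: loose round flat tin, 62 mm across, 23 mm high. Origin: centre of its underside.
- flux: Bystander: loose round pot, 53 mm across, 32 mm high. Origin: centre of its underside.
- dome: Bystander: loose dome with burs, clear top on a round base, 54 mm across, 70 mm high. Origin: centre of its underside.
- die_block: The die block; origin at the centre of its underside, axes as block_center. In its 19 mm bore four spring plungers press on the punch, 8 N each: a straight pull takes 15 to 23 N and lifts the block (8 N). While the punch is turned (about 0.2 N m) it comes up under a light pull: 2.5 mm of rise per radian turned, either way, is safe; when turning stops it is held fast again.
- bridge (a point): Middle of the top of the guide's low bridge, which crosses the channel from x = +69 to +105 mm of the guide: underside 56 mm, top 64 mm above the bench, screw heads to 67 mm. The bare block passes under it; with the punch in it, it does not. Axes of the guide.

How it is judged (in metres and radians):
On the way, in this order (a step that is already met when the one before it is completed fails the run):
1. the punch is out of the bore while the block still lies down in the channel, not yet home (z of punch_head in the frame of block_center above 0.076 m and z of block_center in the frame of guide below 0.0285 m and x of block_center in the frame of guide below 0.05 m), for 0.1 s.
2. the punch lies or stands in the dish, let go and at rest, the block not yet home (horizontal distance between punch_mid and dish below 0.052 m and horizontal distance between punch_head and dish below 0.066 m and z of punch_head in the frame of dish below 0.067 m and linear speed of punch below 0.02 m/s and contact force between punch and dish above 0.3 N and contact force between punch and the fingers below 0.1 N and x of block_center in the frame of guide below 0.05 m), for 0.2 s.
At the end, for the whole second after the job is handed in: The block lies flat on the channel floor with its centre within 4 mm of fully home along the channel, at rest; the punch lies or stands in the dish (its middle within 52 mm and its head within 66 mm of the dish's centre), released and at rest (x of block_center in the frame of guide above 0.066 m and z of block_center in the frame of guide below 0.0285 m and linear speed of each of die_block, punch below 0.02 m/s and horizontal distance between punch_mid and dish below 0.052 m and horizontal distance between punch_head and dish below 0.066 m and z of punch_head in the frame of dish below 0.067 m and contact force between punch and dish above 0.3 N and contact force between punch and the fingers below 0.1 N); the robot touches nothing.
It fails at once if the block is lifted more than 6 mm off the channel floor (z of block_center in the frame of guide above 0.032 m).
It fails at once if the punch is dropped (falling free faster than 0.75 m/s, as from 3 cm) (linear speed of punch above 0.75 m/s and contact force between punch and the fingers below 0.1 N).
It fails at once if the tin, the pot or the dome is shifted by more than 25 mm (distance of any of brass_tin, flux, dome from where it was at the start of the episode above 0.025 m).
It also fails if it takes over 72 s, if anything falls off the work surface, if the arm or the gripper's body presses on something with over 40 N, if the wrist force passes 120 N, or if a joint passes its speed limit or range.

## Robot

A 6-joint arm with a two-finger parallel gripper is mounted at the origin on a cart in front of the work surface, level with it; the furniture and walls round the work are solid. World frame = base frame: x ahead of the robot, y to its left, z up, the work surface at z = 0. Lengths are in mm, angles in rad, forces in N, time in s.
With the tool pointing down it reaches from about 350 to 925 mm from the base axis. Payload 6.4 kg.
Tool frame: the origin (TCP) lies on the centre line of the jaws, within the pads' length; the fingertips stand 8 mm ahead of it and the grasp point (between the pads) lies 11 mm behind it (nose_length is the distance from the TCP to the fingertips, in mm); y points along the fingers, z is the direction in which the jaws open and shut, and the axes are right-handed (so a half turn about y gives the same grasp; the last joint's range is limited). The gripper opens to 85 mm and grips with 20 to 120 N. Pads are 22 mm wide; open, the fingers measure 114 mm over their backs; the gripper's body (76 mm by 85 mm) begins 54 mm behind the grasp point. The pads swing forward as they close: fully open they stand 13 mm farther back than shut.
Start: joints at [-1.441, 0.245, 1.558, -0, 1.339, -0.174], TCP at [194.451, -620.244, 239.29] pointing down, gripper open.
Joint ranges: [-3.13, 3.13], [-1.02, 2.26], [0.13, 2.54], [-0.95, 4.09], [0.21, 2.88], [-2.74, 2.74]. Speed limits (rad/s): [2.57, 2.57, 3.14, 3.14, 3.14, 3.14].

## Interface

Orientations are given as a unit quaternion [x, y, z, w].
In Python, from cell import sense, snapshot, get_calibration, finish_job, nose_length gives the robot as it stands. The module is installed in compiled form; this text tells all that it offers.
- The arm moves only by the tool send_rows, never from a script. Its argument "deltas" is a list of rows, each a list of 3 entries, a list of its own where there are three numbers: the turn, a rotation vector about the tool's x, y, z in rad, then the shift along the tool's x, y, z in mm, then the opening in per cent of the stroke, from 0 (shut) to 100 (fully open). A call has 1 to 20 rows; each row shifts and turns the commanded pose from where the row before left it, along the tool's axes as they then stand; what a row does not reach is not made up. A row lasts 1/10 s, in which the tool goes at most 50 mm and 8.59 degrees, less where a joint would pass 70% of its speed; a pose out of reach is approached as far as the arm can. A call is refused whole if a number of a shift passes 50 or a number of a turn 0.15, either way. A call with a gripper value outside its range is refused whole. The fingers move at their own pace and stop on an object; "grip_force" is the grip in N (left out, the last holds). Time passes only in rows, so rows that do not move let the fingers close. It gives the time, the measured TCP pose, the force and the opening at its end, in the units of the state.
- sense(): the state, without advancing time (a new reading comes with each control period).
- snapshot(name): name is "scene" or "top"; returns (picture, depth): 420x560x3 uint8, red, green, blue; 420x560 float32, mm along the optical axis (not along the pixel's ray), 0 where there is no reading.
- get_calibration(name): a dict with "vfov" (degrees; the focal length in pixels is half the picture's height over the tangent of half this angle, whatever the lens; pixels are square), "cx", "cy" (the principal point, pixels), "dist" ([k1, k2, p1, p2, k3] as OpenCV has them; the pictures are not rectified), "R" (3x3) and "t" (3): a world point X has camera coordinates R X + t. Camera axes: x right, y down, z forward; pixel columns grow to the right and rows downward; lengths in mm; the calibration is good to about 2 mm. A picture is of the moment at which its call begins. get_calibration takes no time and is no camera call.
- finish_job(): hands the job in, once; it reports no verdict.
The state is a dict: "time": time; "qpos": joint angles; "qd": joint speeds; "joint_torque": joint torques, N m; "eef_pos": TCP position; "tool_rot": TCP orientation; "contact_force": force on the tool from outside, world axes, zero at the start; "torque": the same for the moment, N m; "gripper_width": opening from 0.0 (shut) to 1.0 (fully open).
Only numpy, scipy, OpenCV 4.12 (cv2) and the standard library are available. Lean on these libraries where they do the work, as an engineer would, in place of code of your own. Each camera call takes 0.05 s, during which the arm holds its last target.

## Working session

There is one attempt and no reset: what is moved stays moved. The work goes in short steps, Python scripts to look and compute and a tool call to move; the robot and the scene stay as the last step left them, time stands still between calls to the robot, and variables do not carry over. Pictures are saved under pics/ and viewed, and the job is handed in when it is done.

Besides the shell and the picture viewer there is one more tool, called after "Emit:" as a command line: name --argument value ..., lists and objects as JSON in quotes. send_rows: Moves the arm, as the interface text tells. Its arguments: {"type":"object","properties":{"deltas":{"type":"array","items":{"type":"array"}},"grip_force":{"type":"number"}},"required":["deltas"]}

```bash
mkdir -p pics
python3 - <<'E'
from cell import *
import cv2,numpy as np
for n in("scene","top"):
    p,d=snapshot(n); cv2.imwrite(f"pics/{n}0.png",p[:,:,::-1]); np.save(f"{n}0.npy",d)
    c=get_calibration(n); print(n,c)
print(sense(),nose_length)
E
```

```text
scene {'vfov': 57.39857737102936, 'cx': 279.28306294067414, 'cy': 205.84988529245751, 'dist': array([-0.07154399,  0.        ,  0.        ,  0.        ,  0.        ]), 'R': array([[-0.81376387, -0.58077301,  0.02216013],
       [-0.35978077,  0.47343776, -0.80399906],
       [ 0.45644951, -0.66223818, -0.5942175 ]]), 't': array([444.65098191, 309.34440289, 737.07235912])}
top {'vfov': 43.35923174586344, 'cx': 288.13185404543947, 'cy': 207.8952228192869, 'dist': array([0.02477355, 0.        , 0.        , 0.        , 0.        ]), 'R': array([[ 0.4153313 , -0.90964744, -0.00643695],
       [-0.87876306, -0.39938102, -0.26128584],
       [ 0.23510721,  0.11417674, -0.96524001]]), 't': array([-307.09870887,  524.82565198, 1541.46175277])}
{'time': 0.1, 'qpos': array([-1.44109392e+00,  2.45765568e-01,  1.55888652e+00, -3.63646129e-05,
        1.33870484e+00, -1.74139080e-01]), 'qd': array([ 0.00039304, -0.00183045, -0.00290511,  0.00075967,  0.00077994,
       -0.00088334]), 'joint_torque': array([-1.71116676e-04, -4.30674112e+01, -3.27127540e+01, -1.25148704e-04,
        2.83648165e-03, -2.46903255e-06]), 'eef_pos': array([ 194.38109051, -619.74386543,  238.2798645 ]), 'tool_rot': array([-0.10701298,  0.69958565, -0.69833787,  0.10701568]), 'contact_force': array([ 0.03860252,  0.24906289, -1.00862698]), 'torque': array([-0.02811546,  0.02376126, -0.00616883]), 'gripper_width': 1.0030404434734455} 8.0
```

View pics/scene0.png

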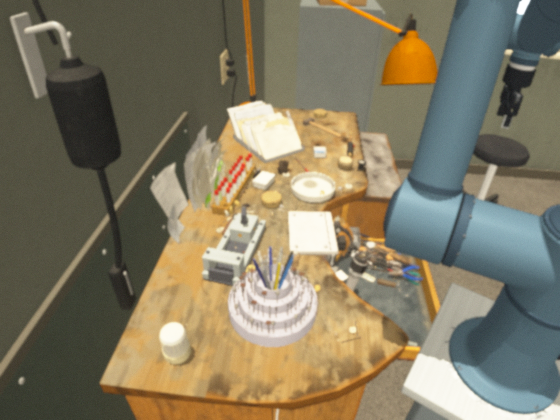

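View pics/top0.png

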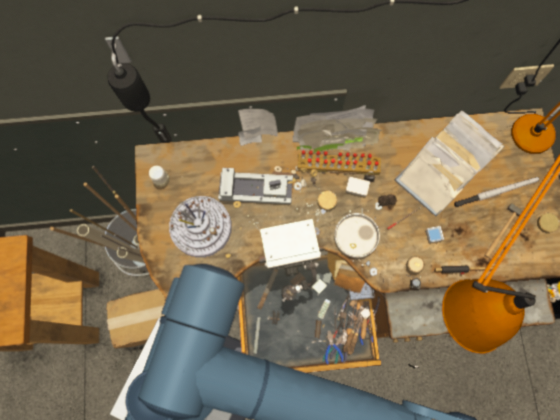

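The top view shows the guide at about (255,187), with the bridge at its left end (228,183) and the punch at (275,185). The dish is at (357,236) and the tin at (327,200). Next I'll zoom in and measure.

```bash
cat > h.py <<'E'
from cell import *
import cv2,numpy as np
def K(c):
    f=210/np.tan(np.radians(c['vfov']/2)); return np.array([[f,0,c['cx']],[0,f,c['cy']],[0,0,1]])
def ray(n,uv):
    c=get_calibration(n); u=cv2.undistortPoints(np.array(uv,float).reshape(-1,1,2),K(c),c['dist']).reshape(-1,2)
    d=np.c_[u,np.ones(len(u))]@c['R']; return -c['R'].T@c['t'],d
def onz(n,uv,z):
    o,d=ray(n,uv); return o+d*((z-o[2])/d[:,2])[:,None]
def cloud(n,d):
    h,w=d.shape; v,u=np.mgrid[:h,:w]; o,r=ray(n,np.c_[u.ravel(),v.ravel()])
    return (o+r*d.reshape(-1,1)).reshape(h,w,3)
def proj(n,X):
    c=get_calibration(n); return cv2.projectPoints(np.array(X,float).reshape(-1,1,3),cv2.Rodrigues(c['R'])[0],c['t'],K(c),c['dist'])[0].reshape(-1,2)
E
python3 - <<'E'
from h import *
t=cv2.imread('pics/top0.png');s=cv2.imread('pics/scene0.png')
cv2.imwrite('pics/tc.png',cv2.resize(t[155:275,205:305+100],None,fx=4,fy=4,interpolation=2)[:480,:800])
cv2.imwrite('pics/sc.png',cv2.resize(s[150:290,190:350],None,fx=4.2,fy=4.2,interpolation=2)[:600,:800])
C=cloud('top',np.load('top0.npy'))
for n,(u,v) in dict(bridge=(228,183),punch=(275,185),dish=(357,236),tin=(327,200),pot=(415,265),dome=(157,176),paper=(290,240),box=(358,187),cake=(199,222),bench=(320,170)).items(): print(n,C[v,u].round(1))
E
```

```text
bridge [601.2 141.   66. ]
punch [655.    5.6  67.7]
dish [ 626.9 -288.     4.1]
tin [ 690.9 -157.1   20.3]
pot [ 611.1 -481.6   26.8]
dome [528.8 348.5  74.4]
paper [ 526.4 -103.7   15.9]
box [ 768.7 -229.5   26.7]
cake [451.4 162.6  79.6]
bench [777.1 -95.8   9.3]
```

View pics/tc.png

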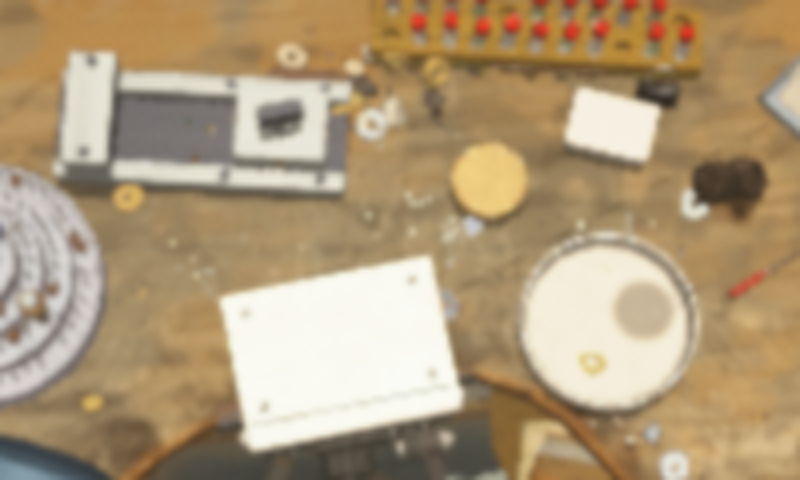

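View pics/sc.png

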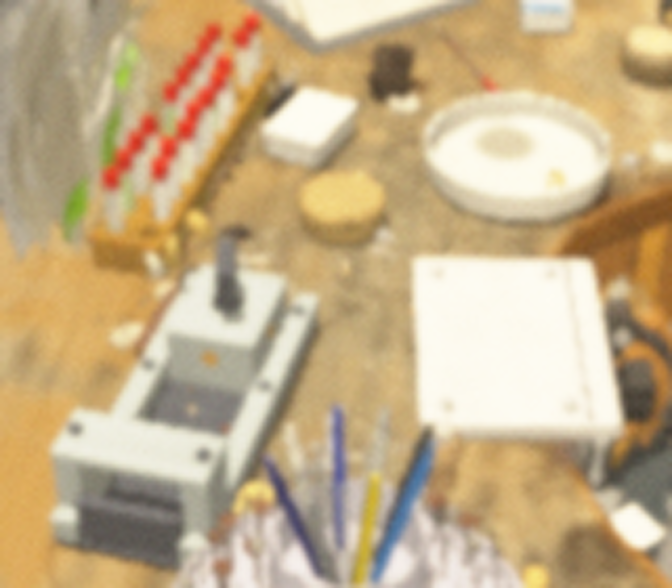

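The top crop shows the die block at px ~(264–287,175–196), with the dark head on it. The guide's left end carries the bridge. The scene crop shows the head standing above the block at about (245,212). Now I'll measure these precisely.

Run:
```python
from h import *
t=cv2.imread('pics/top0.png');s=cv2.imread('pics/scene0.png')
a=cv2.resize(t[165:206,215:295],None,fx=10,fy=10,interpolation=0); cv2.imwrite('pics/tc2.png',a)
a=cv2.resize(s[200:285,200:270],None,fx=7,fy=7,interpolation=0); cv2.imwrite('pics/sc2.png',a)
C=cloud('top',np.load('top0.npy'))
m=(abs(C[...,0]-640)<120)&(C[...,1]<200)&(C[...,1]>-80)
z=C[...,2]
import sys
np.set_printoptions(linewidth=250)
print(z[168:204:2,216:296:3].round(0).astype(int))
D=cloud('scene',np.load('scene0.npy'))
print(D[202:284:4,200:270:4,2].round(0).astype(int))
```

```text
[[  -1   -4    1   68   63   68    3   -2    4    1    1   -4   -4    0   -9   -2    2    0   -1    3    4    1   -2   -3    6   -7    2]
 [  -5    6   -5   69   68   68   51    7   14    0    5    0    2    2   -3  -10   -7    1   -4   -2   14   13   -1   -3   -2    3    3]
 [  -2    9   68   64   69   67   43   22    5   -9   -5    2   -2    1    2   -4   -5    6   -2   16    4   11   10    9   14    1   11]
 [  -1   -7   67   69   69   69   38   24   23   27   26   20   21   21   22   18   26   19   29   27   12   12    9   11   15   14   23]
 [  -2   -2   68   68   65   62   25   23   20   25   27   26   26   27   23   29   27   27   21   25   22   25   23   24   19   25   27]
 [   6    1   62   69   65   66    2    3   12   10    8   18   12   20   20   22   20   47   41   43   45   51   53   47   18   19    3]
 [  -1   -3   64   57   63   67    8    0   11    7    2    5    9   11    8   13    0   42   52   83   84   86   48   47   10   14    6]
 [   4    4   56   60   59   70    9    6    1    2   10   10    4   10    4    7    7   44   79   88   84   83   52   43    2   14   
[... 2260 characters left out ...]
 20  20   5  -4  -3  -4]
 [ -4  -3  64  65  64  63  64   5   3   5   5   7  19  17  -3  -3  -4 148]
 [ -3  64  63  64  63  64  61  61  64  62  65  20  20   7  -2 152  -8 140]
 [ -4  60  63  63  63  63  63  64  63  61  63  20  19  -3  -3 143  -3 132]
 [ -3  47  48  30  11  56  60  63  63  61  60  35  10  -4 160 131 110  -1]
 [ -3  32  37  18   3   5   5   3   5  53  48  25   3  71 151  79 123 161]
 [ -3  20  34  33  38  35  35   4   4  43  39  13  65 111  71 135 159 150]
 [ -4  19  17  20  24  27  29  32  35  28  28  90  79 100 107 126 148  81]
 [ -4   3   6   6   8  14  17  20  21  21  61  77 109 123  94  80 131  82]
 [ -4  -6  -3  -4  -4   0   3   6   9  40  35  60  81  84 107  79 100 115]]
```

View pics/tc2.png

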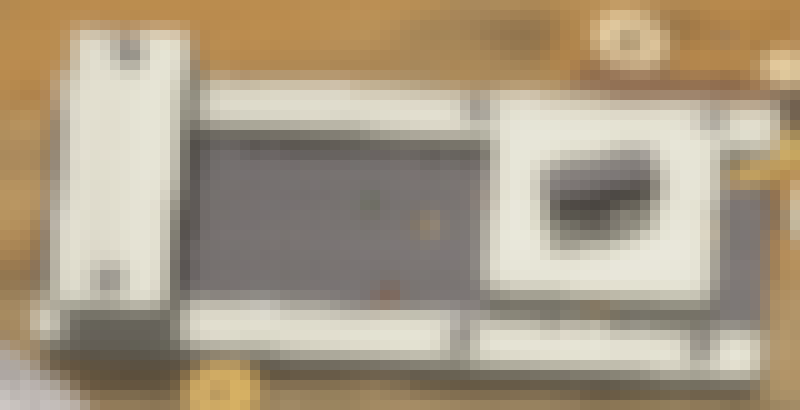

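View pics/sc2.png

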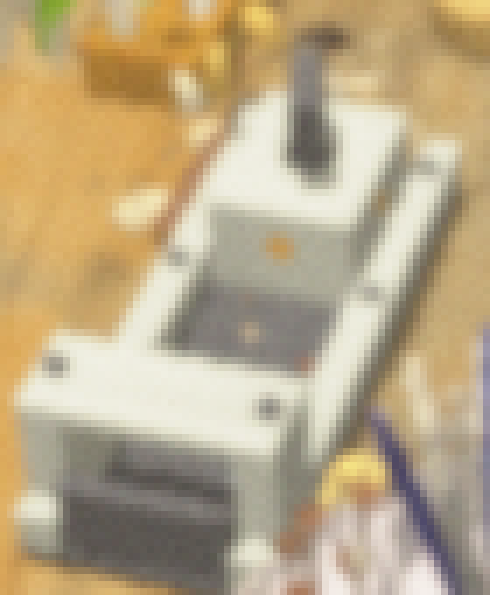

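Run:
```python
from h import *
np.set_printoptions(suppress=True,linewidth=160)
def tp(l): return [(215+x/10-.5,165+y/10-.5) for x,y in l]
def sp(l): return [(200+x/7-.5,200+y/7-.5) for x,y in l]
b=onz('top',tp([(497,95),(727,105),(714,302),(485,292)]),46)
print('block top view',b.round(1)[:,:2],b.mean(0)); 
b2=onz('scene',sp([(253,90),(405,115),(357,228),(205,205)]),46)
print('block scene',b2.round(1)[:,:2],b2.mean(0))
hd=onz('top',tp([(543,162),(658,149),(660,181),(545,197)]),84)
print('head',hd.round(1)[:,:2],hd.mean(0))
for n in('top','scene'):
    C=cloud(n,np.load(n+'0.npy')); m=(C[...,2]>78)&(C[...,2]<92)&(np.hypot(C[...,0]-650,C[...,1]-8)<40)
    P=C[m]; print(n,len(P),P.mean(0),P.min(0),P.max(0))
    r=cv2.minAreaRect(P[:,:2].astype(np.float32)); print(r)
    print(np.argwhere(m)[:,::-1].min(0),np.argwhere(m)[:,::-1].max(0))
# guide rails: outer edges at z=22 in top
g=onz('top',tp([(780,100),(760,375),(35,338)]),22); print('guide',g.round(1))
br=onz('top',tp([(75,28),(190,30),(170,308),(50,305)]),64); print('bridge',br.round(1),br.mean(0))
bs=onz('scene',sp([(55,335),(310,375),(270,435),(15,400)]),64); print('bridge sc',bs.round(1),bs.mean(0))
```

```text
block top view [[679.8  55.3]
 [706.8 -12. ]
 [646.3 -35.2]
 [619.7  31.1]] [663.1654534    9.80934181  46.        ]
block scene [[697.9  -7.9]
 [641.6 -30.9]
 [614.5  31.7]
 [666.8  55.1]] [655.18308454  12.00339675  46.        ]
head [[655.2  26. ]
 [673.5  -4.3]
 [664.4  -9.2]
 [645.3  20.7]] [659.60422351   8.31042648  84.        ]
top 46 [659.96916297   7.57295626  84.62587886] [644.85351021  -7.3607585   78.25778695] [673.59018431  23.43258037  90.66649428]
((659.7911987304688, 7.955078125), (14.500444412231445, 34.66788864135742), 40.17333984375)
[269 179] [280 185]
scene 47 [654.09798332  10.85137795  82.50296804] [640.80783652  -9.32294134  78.39577178] [669.95021476  23.86132943  84.67504831]
((655.8753051757812, 9.679642677307129), (10.332854270935059, 40.92164993286133), 39.641021728515625)
[241 206] [245 216]
guide [[722.6 -23.2  22. ]
 [636.9 -55.2  22. ]
 [553.2 158.2  22. ]]
bridge [[640.1 181.3  64. ]
 [654.4 148.3  64. ]
 [570.5 114.1  64. ]
 [556.1 148.2  64. ]] [605.25208866 147.95587865  64.        ]
bridge sc [[646.6 151.6  64. ]
 [566.3 115.2  64. ]
 [558.8 144.3  64. ]
 [635.2 182.   64. ]] [601.73233686 148.27042096  64.        ]
```

Run:
```python
from h import *
from scipy.spatial.transform import Rotation as Ro
np.set_printoptions(suppress=True,linewidth=160)
s=sense(); print(Ro.from_quat(s['tool_rot']).as_matrix().round(3))
for n in('top','scene'):
    C=cloud(n,np.load(n+'0.npy')); 
    for lo in (80,82):
        m=(C[...,2]>lo)&(C[...,2]<92)&(np.hypot(C[...,0]-650,C[...,1]-8)<40); P=C[m][:,:2]; Q=P-P.mean(0)
        w,v=np.linalg.eigh(Q.T@Q/len(Q)); print(n,lo,len(P),P.mean(0),np.degrees(np.arctan2(v[1,1],v[0,1])),np.sqrt(w*12))
    z=C[...,2]
    print(n,'tall>150:')
    m=(z>150)&(z<1200)&(C[...,0]>200)
    k,l,st,ce=cv2.connectedComponentsWithStats(m.astype(np.uint8))
    for i in range(1,k):
        if st[i,4]>25: P=C[l==i]; print(st[i],P.min(0).round(),P.max(0).round())
t=cv2.imread('pics/top0.png'); sc=cv2.imread('pics/scene0.png')
# dish: white low-saturation region
for n,im,roi in(('top',t,(330,208,385,262)),('scene',sc,(285,165,345,205))):
    hsv=cv2.cvtColor(im,cv2.COLOR_BGR2HSV); m=np.zeros(im.shape[:2],np.uint8); x0,y0,x1,y1=roi
    m[y0:y1,x0:x1]=((hsv[...,1]<60)&(hsv[...,2]>150))[y0:y1,x0:x1]
    m=cv2.morphologyEx(m,cv2.MORPH_OPEN,np.ones((3,3),np.uint8))
    c=max(cv2.findContours(m,0,1)[0],key=cv2.contourArea); c=cv2.convexHull(c)
    P=onz(n,c.reshape(-1,2),28); (x,y),r=cv2.minEnclosingCircle(P[:,:2].astype(np.float32)); print('dish',n,x,y,r,P[:,:2].min(0),P[:,:2].max(0))
```

```text
[[-0.954 -0.     0.299]
 [-0.299  0.002 -0.954]
 [-0.    -1.    -0.002]]
top 80 41 [659.7600665    7.65410716] 129.88651439005199 [12.95814175 35.62273966]
top 82 36 [659.92164288   7.6852407 ] 128.91659964404857 [12.9007034  36.33755732]
top tall>150:
[    0     0   560   137 62291] [ 431. -658.  150.] [1284.  801.  737.]
[550 103  10  10  42] [1178. -685.  151.] [1201. -661.  204.]
[300 105  75  13 185] [ 858. -181.  150.] [974.  15. 172.]
[ 442  154  118  200 6194] [ 403. -703.  274.] [ 854. -530.  525.]
[181 208   7  10  31] [435. 185. 152.] [458. 202. 189.]
[ 164  263   81   74 3999] [ 200. -134.  293.] [304.  97. 744.]
[ 299  371  178   49 1732] [ 200. -630.  457.] [ 263. -272.  617.]
scene 80 45 [654.48499321  10.33752337] 129.22512170496955 [11.66105173 40.35265512]
scene 82 32 [655.18839881   8.94464007] 128.92727157914925 [11.82804715 38.63613415]
scene tall>150:
[    0     0   517   420 84837] [  200. -2264.   150.] [1852.  633.  617.]
[ 496    0   35  116 1225] [  200. -3317.   218.] [ 487. -280.  595.]
[186 125  21  35  82] [ 871. -181.  150.] [966.  -7. 163.]
[287 250   7  18  71] [406. 135. 151.] [429. 164. 182.]
[264 255   5  15  37] [440. 189. 150.] [450. 194. 184.]
[253 258   6   9  30] [462. 193. 150.] [469. 201. 171.]
[276 262   5  12  39] [414. 184. 150.] [425. 192. 183.]
dish top 623.9382934570312 -283.6290588378906 69.8274154663086 [ 555.30646275 -353.16155471] [ 693.39232582 -216.15641699]
dish scene 615.3829956054688 -269.6496887207031 82.19951629638672 [ 545.7343681  -346.09025222] [ 687.42263181 -190.18024137]
```

Emit:
send_rows --deltas '[[[0,0,0],[-15,2,-11],100],[[0,0,0],[-32,4.5,-23.5],100],[[0,0,0],[-32,4.5,-23.5],100],[[0,0,0],[-32,4.5,-23.5],100],[[0,0,0],[-32,4.5,-23.5],100],[[0,0,0],[-32,4.5,-23.5],100],[[0,0,0],[-32,4.5,-23.5],100],[[0,0,0],[-32,4.5,-23.5],100],[[0,0,0],[-32,4.5,-23.5],100],[[0,0,0],[-32,4.5,-23.5],100],[[0,0,0],[-32,4.5,-23.5],100],[[0,0,0],[-32,4.5,-23.5],100],[[0,0,0],[-32,4.5,-23.5],100],[[0,0,0],[-32,4.5,-23.5],100],[[0,0,0],[-32,4.5,-23.5],100],[[0,0,0],[-32,4.5,-23.5],100],[[0,0,0],[-32,4.5,-23.5],100],[[0,0,0],[-32,4.5,-23.5],100],[[0,0,0],[-32,4.5,-23.5],100],[[0,0,0],[-32,4.5,-23.5],100]]'

```text
time: 2.1
eef_pos: [652.5, 4.2, 151.0]
tool_rot: [-0.107, 0.699, -0.699, 0.107]
contact_force: [-0.2, -0.9, -0.9]
gripper_width: 0.996
```

Emit:
send_rows --deltas '[[[0,-0.14,0],[0,0,0],100],[[0,-0.14,0],[0,0,0],100],[[0,-0.14,0],[0,0,0],100],[[0,-0.14,0],[0,0,0],100],[[0,-0.14,0],[0,0,0],100],[[0,-0.14,0],[0,0,0],100],[[0,-0.14,0],[0,0,0],100],[[0,-0.14,0],[0,0,0],100],[[0,-0.14,0],[0,0,0],100],[[0,-0.14,0],[0,0,0],100],[[0,-0.14,0],[0,0,0],100],[[0,-0.14,0],[0,0,0],100],[[0,-0.14,0],[0,0,0],100],[[0,-0.13,0],[0,0,0],100],[[0,0,0],[0,0,0],100],[[0,0,0],[0,0,0],100]]'

```text
time: 3.7
eef_pos: [651.8, 2.7, 151.4]
tool_rot: [0.638, -0.305, 0.304, -0.638]
contact_force: [-0.0, 0.3, -0.1]
gripper_width: 1.0
```

```bash
cat >> h.py <<'E'
from scipy.spatial.transform import Rotation as Ro
def st(goal=None,yaw=None):
    s=sense(); R=Ro.from_quat(s['tool_rot']).as_matrix(); np.set_printoptions(suppress=True,precision=3,linewidth=160)
    print(s['time'],s['eef_pos'],'q',s['qpos'],'F',s['contact_force'],'T',s['torque'],'g',s['gripper_width'])
    y=np.degrees(np.arctan2(R[1,2],R[0,2])); print('zyaw',y,'y',R[:,1])
    if goal is not None: print('tool shift',R.T@(np.array(goal)-s['eef_pos']))
    if yaw is not None: print('turn y',-np.radians(yaw-y))
    return s
E
python3 - <<'E'
from h import *
st([657.3,9,120],39)
for n in("scene","top"):
    p,d=snapshot(n); cv2.imwrite(f"pics/{n}1.png",p[:,:,::-1]); np.save(f"{n}1.npy",d)
a=cv2.imread('pics/scene1.png')[120:290,170:340]; b=cv2.imread('pics/top1.png')[130:220,200:330]
cv2.imwrite('pics/c1.png',np.hstack([cv2.resize(a,(400,400)),cv2.resize(b,(400,277)).repeat(1,0) if 0 else cv2.copyMakeBorder(cv2.resize(b,(400,277)),0,123,0,0,0)]))
E
```

```text
3.7 [651.814   2.714 151.409] q [-0.169  0.336  1.614  0.     1.192 -0.85 ] F [-0.045  0.265 -0.134] T [ 0.005 -0.001 -0.024] g 1.0002031463760868
zyaw 38.976726008756486 y [-0.001  0.    -1.   ]
tool shift [-1.419 31.407  8.232]
turn y -0.00040620777727964154
```

View pics/c1.png

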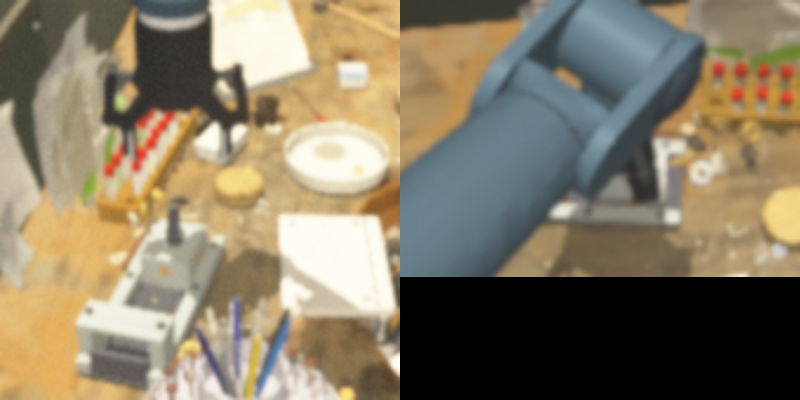

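Run:
```python
from h import *
a=cv2.imread('pics/scene1.png')
cv2.imwrite('pics/c2.png',cv2.resize(a[140:240,205:285],None,fx=6,fy=6,interpolation=0))
T=np.array([651.8,2.7,151.4]); z=np.array([.777,.629,0])
print(proj('scene',[T+[0,0,5],T+z*42+[0,0,5],T-z*42+[0,0,5]]))
print('head top',proj('scene',[[657.3,9,84],[654.5,10,84],[660,8,84]]))
C=cloud('scene',np.load('scene1.npy'))
m=(C[...,2]>145)&(C[...,2]<175)&(np.hypot(C[...,0]-650,C[...,1])<90)
k,l,s_,ce=cv2.connectedComponentsWithStats(m.astype(np.uint8))
for i in range(1,k):
    P=C[l==i]; print(s_[i],P.mean(0),((P-T)@z).mean(),((P-T)@z).min(),((P-T)@z).max())
```

```text
[[245.08273389 185.61094023]
 [227.89012708 185.88241084]
 [262.20980731 185.34648521]]
head top [[242.7159744  209.59463869]
 [243.30742898 210.18179527]
 [242.15686671 209.02399739]]
[222 181   7   8  31] [683.02653446  40.57611115 166.83959397] 48.08709118758787 42.124558158689766 55.185580994116954
[263 181   6   7  32] [607.45294271 -20.76314142 167.17517562] -49.21597946684581 -55.93743913984426 -43.6001850763288
```

View pics/c2.png

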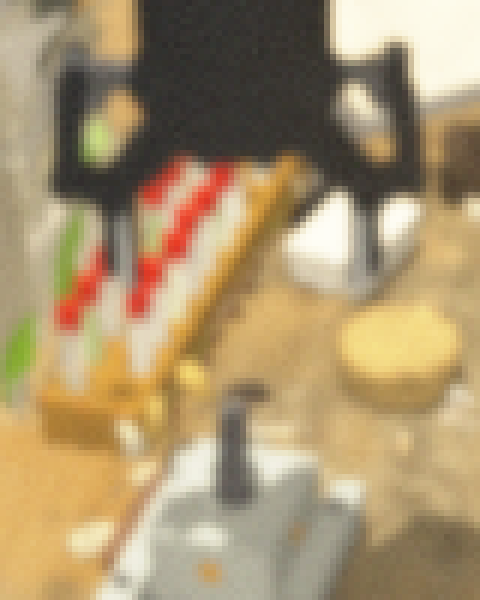

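Emit:
send_rows --deltas '[[[0,0,0],[-0.7,10,3.5],100],[[0,0,0],[-0.7,20,3.5],100],[[0,0,0],[0,25,0],60],[[0,0,0],[0,20,0],50],[[0,0,0],[0,10,0],40],[[0,0,0],[0,5,0],40],[[0,0,0],[0,0,0],40],[[0,0,0],[0,0,0],40],[[0,0,0],[0,0,0],40]]' --grip_force 60

```text
time: 4.7
eef_pos: [657.5, 8.0, 63.1]
tool_rot: [-0.638, 0.303, -0.304, 0.639]
contact_force: [0.6, -0.7, -0.5]
gripper_width: 0.398
```

Run:
```python
from h import *
st([656.5,8.5,61.5],39)
for n in("scene","top"):
    p,d=snapshot(n); cv2.imwrite(f"pics/{n}2.png",p[:,:,::-1]); np.save(f"{n}2.npy",d)
a=cv2.imread('pics/scene2.png')[160:250,205:285]; b=cv2.imread('pics/top2.png')[155:215,250:310]
cv2.imwrite('pics/c3.png',np.hstack([cv2.resize(a,(400,450),interpolation=0),cv2.resize(b,(400,450),interpolation=0)]))
```

```text
4.7 [657.507   8.05   63.126] q [-0.16   0.461  1.63   0.     1.048 -0.843] F [ 0.57  -0.661 -0.533] T [ 0.037  0.001 -0.078] g 0.39781669682306775
zyaw 39.129016220550646 y [ 0.002 -0.    -1.   ]
tool shift [-0.987  1.624 -0.499]
turn y 0.002251757837087948
```

View pics/c3.png

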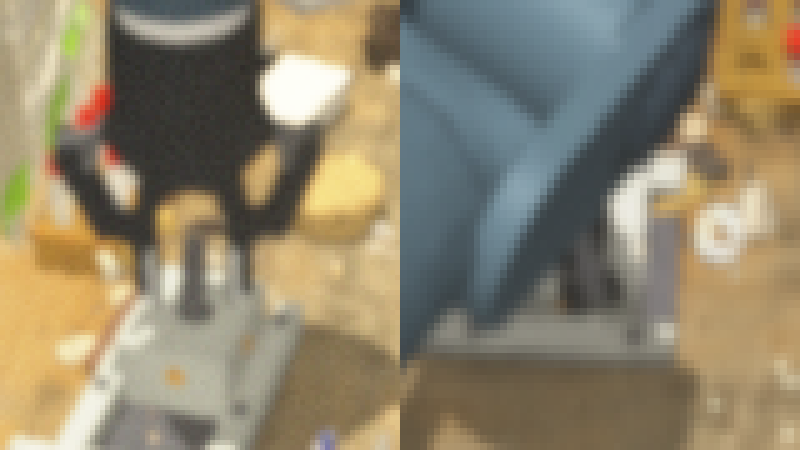

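The picture shows the head (px x~244) midway between the pads, so I'll close.

Emit:
send_rows --deltas '[[[0,0,0],[-0.5,1.5,0],25],[[0,0,0],[0,0,0],10],[[0,0,0],[0,0,0],5],[[0,0,0],[0,0,0],5],[[0,0,0],[0,0,0],5],[[0,0,0],[0,0,0],5]]' --grip_force 60

```text
time: 5.4
eef_pos: [656.8, 8.6, 60.8]
tool_rot: [-0.638, 0.303, -0.304, 0.639]
contact_force: [0.6, 1.4, 4.1]
gripper_width: 0.17
```

Run:
```python
from h import *
st()
```

```text
5.4 [656.766   8.591  60.842] q [-0.159  0.463  1.632  0.     1.045 -0.842] F [0.575 1.381 4.121] T [ 0.213 -0.126 -0.032] g 0.16957205859088492
zyaw 39.13166690914938 y [ 0.001  0.    -1.   ]
```

Emit:
send_rows --deltas '[[[0,0,0],[0,0,0],0],[[0,0,0],[0,0,0],0],[[0,0,0],[0,0,0],0]]' --grip_force 80

```text
time: 5.7
eef_pos: [656.6, 8.6, 60.3]
tool_rot: [-0.638, 0.303, -0.304, 0.639]
contact_force: [1.9, 1.4, 2.7]
gripper_width: 0.154
```

Run:
```python
from h import *
st()
```

```text
5.7 [656.592   8.568  60.349] q [-0.159  0.464  1.632  0.     1.045 -0.842] F [1.853 1.432 2.728] T [ 0.229 -0.431 -0.02 ] g 0.1540347803383919
zyaw 39.13107219789819 y [ 0.001  0.    -1.   ]
```

Emit:
send_rows --deltas '[[[0,0.06,0],[0,0,0],0],[[0,0.12,0],[0,-0.1,0],0],[[0,0.12,0],[0,-0.25,0],0],[[0,0.12,0],[0,-0.25,0],0],[[0,0.12,0],[0,-0.25,0],0],[[0,0.06,0],[0,-0.1,0],0]]'

```text
time: 6.3
eef_pos: [656.5, 8.5, 60.4]
tool_rot: [-0.519, 0.479, -0.48, 0.52]
contact_force: [6.2, 0.2, -4.1]
gripper_width: 0.16
```

Run:
```python
from h import *
st()
p,d=snapshot('scene'); cv2.imwrite("pics/s3.png",cv2.resize(p[160:250,205:285,::-1],None,fx=6,fy=6,interpolation=0))
```

```text
6.3 [656.491   8.498  60.358] q [-0.159  0.463  1.633  0.     1.044 -0.239] F [ 6.23   0.156 -4.071] T [ 0.056 -1.09   0.118] g 0.15970990373304403
zyaw 4.567150249730427 y [ 0.001 -0.    -1.   ]
```

View pics/s3.png

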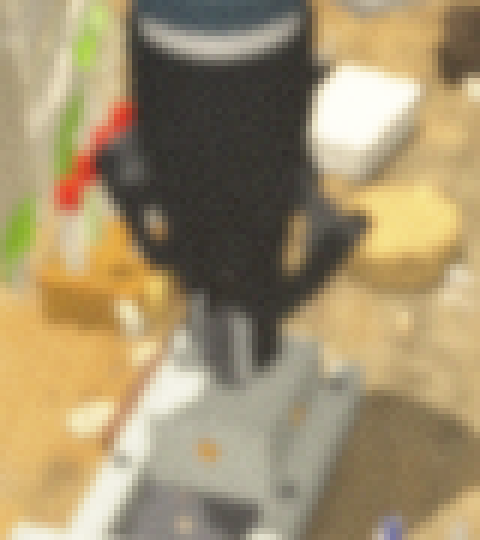

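Emit:
send_rows --deltas '[[[0,-0.06,0],[0,0,0],0],[[0,-0.14,0],[0,-0.2,0],0],[[0,-0.14,0],[0,-0.25,0],0],[[0,-0.14,0],[0,-0.25,0],0],[[0,-0.14,0],[0,-0.25,0],0],[[0,-0.14,0],[0,-0.25,0],0],[[0,-0.14,0],[0,-0.25,0],0],[[0,-0.14,0],[0,-0.25,0],0],[[0,-0.06,0],[0,-0.1,0],0]]'

```text
time: 7.25
eef_pos: [654.7, 8.4, 61.2]
tool_rot: [0.694, -0.136, 0.134, -0.694]
contact_force: [1.3, -0.8, -2.8]
gripper_width: 0.155
```

Run:
```python
from h import *
st()
```

```text
7.25 [654.729   8.378  61.167] q [-0.16   0.461  1.634 -0.001  1.05  -1.346] F [ 1.251 -0.817 -2.77 ] T [-0.117 -0.143  0.071] g 0.15496456699888206
zyaw 68.01273266937736 y [-0.004 -0.    -1.   ]
```

Emit:
send_rows --deltas '[[[0,0.06,0],[0,0,0],0],[[0,0.14,0],[0,-0.3,0],0],[[0,0.14,0],[0,-0.3,0],0],[[0,0.14,0],[0,-0.3,0],0],[[0,0.14,0],[0,-0.3,0],0],[[0,0.14,0],[0,-0.3,0],0],[[0,0.14,0],[0,-0.3,0],0],[[0,0.14,0],[0,-0.3,0],0],[[0,0.06,0],[0,0,0],0]]'

```text
time: 8.15
eef_pos: [655.6, 8.5, 63.4]
tool_rot: [0.52, -0.48, 0.48, -0.519]
contact_force: [4.9, -0.3, -4.8]
gripper_width: 0.154
```

Run:
```python
from h import *
st()
```

```text
8.15 [655.635   8.497  63.415] q [-0.16   0.458  1.633 -0.     1.051 -0.239] F [ 4.878 -0.258 -4.786] T [ 0.068 -0.857  0.1  ] g 0.15400949662231556
zyaw 4.5403324050674865 y [-0.001 -0.    -1.   ]
```

Emit:
send_rows --deltas '[[[0,-0.06,0],[0,0,0],0],[[0,-0.14,0],[0,-0.3,0],0],[[0,-0.14,0],[0,-0.3,0],0],[[0,-0.14,0],[0,-0.3,0],0],[[0,-0.14,0],[0,-0.3,0],0],[[0,-0.14,0],[0,-0.3,0],0],[[0,-0.14,0],[0,-0.3,0],0],[[0,-0.14,0],[0,-0.3,0],0],[[0,-0.06,0],[0,0,0],0]]'

```text
time: 9.05
eef_pos: [654.5, 8.4, 65.0]
tool_rot: [0.694, -0.136, 0.133, -0.694]
contact_force: [0.3, -0.8, -3.0]
gripper_width: 0.156
```

Run:
```python
from h import *
st()
p,d=snapshot('scene'); cv2.imwrite("pics/s4.png",cv2.resize(p[160:250,205:285,::-1],None,fx=6,fy=6,interpolation=0))
C=cloud('scene',d); m=(C[...,2]>38)&(C[...,2]<55)&(np.hypot(C[...,0]-650,C[...,1]-20)<45); print(np.median(C[m][:,2]),m.sum())
C=cloud('scene',np.load('scene0.npy')); m=(C[...,2]>38)&(C[...,2]<55)&(np.hypot(C[...,0]-650,C[...,1]-20)<45); print(np.median(C[m][:,2]),m.sum())
```

```text
9.05 [654.501   8.38   65.039] q [-0.16   0.455  1.634 -0.001  1.057 -1.346] F [ 0.261 -0.779 -3.041] T [-0.124 -0.18  -0.04 ] g 0.15572530742984733
zyaw 68.00212129070341 y [-0.004 -0.    -1.   ]
44.609099909324186 307
44.72192138153156 334
```

View pics/s4.png

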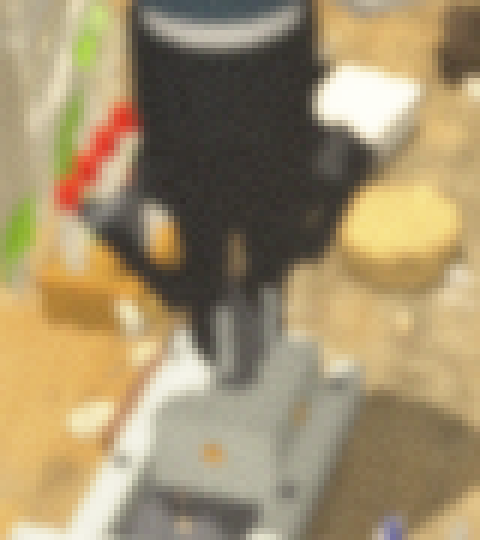

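The block top hasn't moved (44.6 vs 44.7 mm measured) and the tool has risen 4.7 mm with a light pull. I'll continue.

Emit:
send_rows --deltas '[[[0,0.06,0],[0,0,0],0],[[0,0.14,0],[0,-0.3,0],0],[[0,0.14,0],[0,-0.3,0],0],[[0,0.14,0],[0,-0.3,0],0],[[0,0.14,0],[0,-0.3,0],0],[[0,0.14,0],[0,-0.3,0],0],[[0,0.14,0],[0,-0.3,0],0],[[0,0.14,0],[0,-0.3,0],0],[[0,0.06,0],[0,0,0],0],[[0,-0.06,0],[0,0,0],0],[[0,-0.14,0],[0,-0.3,0],0],[[0,-0.14,0],[0,-0.3,0],0],[[0,-0.14,0],[0,-0.3,0],0],[[0,-0.14,0],[0,-0.3,0],0],[[0,-0.14,0],[0,-0.3,0],0],[[0,-0.14,0],[0,-0.3,0],0],[[0,-0.14,0],[0,-0.3,0],0],[[0,-0.06,0],[0,0,0],0]]'

```text
time: 10.9
eef_pos: [655.2, 8.3, 70.5]
tool_rot: [0.694, -0.136, 0.134, -0.694]
contact_force: [-1.3, -0.3, 0.1]
gripper_width: 0.158
```

Emit:
send_rows --deltas '[[[0,0.06,0],[0,0,0],0],[[0,0.14,0],[0,-0.3,0],0],[[0,0.14,0],[0,-0.3,0],0],[[0,0.14,0],[0,-0.3,0],0],[[0,0.14,0],[0,-0.3,0],0],[[0,0.14,0],[0,-0.3,0],0],[[0,0.14,0],[0,-0.3,0],0],[[0,0.14,0],[0,-0.3,0],0],[[0,0.06,0],[0,0,0],0],[[0,-0.06,0],[0,0,0],0],[[0,-0.14,0],[0,-0.3,0],0],[[0,-0.14,0],[0,-0.3,0],0],[[0,-0.14,0],[0,-0.3,0],0],[[0,-0.14,0],[0,-0.3,0],0],[[0,-0.14,0],[0,-0.3,0],0],[[0,-0.14,0],[0,-0.3,0],0],[[0,-0.14,0],[0,-0.3,0],0],[[0,-0.06,0],[0,0,0],0]]'

```text
time: 12.7
eef_pos: [655.1, 8.5, 74.5]
tool_rot: [0.694, -0.136, 0.134, -0.694]
contact_force: [-0.0, -0.3, -1.1]
gripper_width: 0.154
```

Run:
```python
from h import *
st()
p,d=snapshot('scene'); cv2.imwrite("pics/s5.png",cv2.resize(p[160:250,205:285,::-1],None,fx=6,fy=6,interpolation=0))
C=cloud('scene',d); m=(C[...,2]>38)&(C[...,2]<55)&(np.hypot(C[...,0]-650,C[...,1]-20)<45); print(np.median(C[m][:,2]),m.sum())
```

```text
12.7 [655.082   8.538  74.484] q [-0.16   0.442  1.631 -0.001  1.071 -1.345] F [-0.009 -0.258 -1.108] T [ 0.027  0.045 -0.041] g 0.1535021836626474
zyaw 67.9297670108099 y [-0.003  0.    -1.   ]
44.763390675352866 328
```

View pics/s5.png

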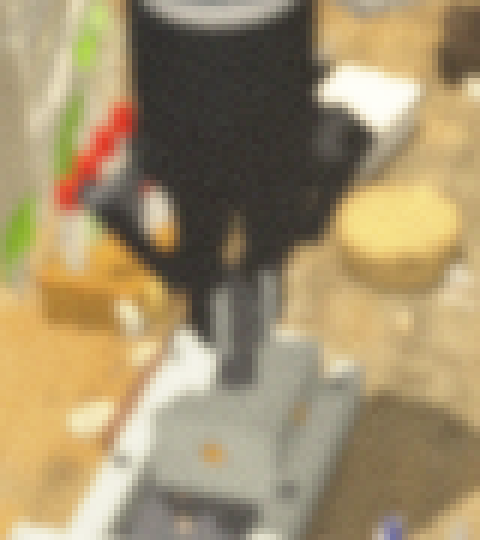

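Risen 14 mm and the force is only about the punch's weight, so it's past the plungers. Now a slow straight lift.

Emit:
send_rows --deltas '[[[0,0,0],[0,-1,0],0],[[0,0,0],[0,-1.5,0],0],[[0,0,0],[0,-2,0],0],[[0,0,0],[0,-2,0],0]]'

```text
time: 13.15
eef_pos: [655.9, 8.5, 82.1]
tool_rot: [0.694, -0.137, 0.136, -0.694]
contact_force: [-1.3, -0.3, -1.8]
gripper_width: 0.154
```

Emit:
send_rows --deltas '[[[0,0,0],[0,-2.5,0],0],[[0,0,0],[0,-3,0],0],[[0,0,0],[0,-3,0],0],[[0,0,0],[0,-3,0],0],[[0,0,0],[0,-4,0],0],[[0,0,0],[0,-4,0],0],[[0,0,0],[0,-5,0],0],[[0,0,0],[0,-6,0],0],[[0,0,0],[0,-10,0],0],[[0,0,0],[0,-15,0],0],[[0,0,0],[0,-12,0],0],[[0,0,0],[0,-6,0],0],[[0,0,0],[0,0,0],0],[[0,0,0],[0,0,0],0]]'

```text
time: 14.55
eef_pos: [656.1, 8.6, 155.5]
tool_rot: [0.694, -0.136, 0.136, -0.694]
contact_force: [0.1, 0.5, -0.7]
gripper_width: 0.153
```

Run:
```python
from h import *
st([621,-283,130])
p,d=snapshot('scene'); cv2.imwrite("pics/s6.png",cv2.resize(p[110:250,195:335,::-1],None,fx=4,fy=4,interpolation=0))
C=cloud('scene',d); m=(C[...,2]>38)&(C[...,2]<55)&(np.hypot(C[...,0]-650,C[...,1]-20)<45); print(np.median(C[m][:,2]),m.sum())
p,d=snapshot('top'); cv2.imwrite("pics/t6.png",p[...,::-1]); np.save('top6.npy',d)
```

```text
14.55 [656.096   8.58  155.504] q [-0.159  0.34   1.6   -0.     1.201 -1.342] F [ 0.062  0.545 -0.743] T [-0.012 -0.012  0.012] g 0.15272747814371992
zyaw 67.7795908439833 y [-0.  0. -1.]
tool shift [  77.786   25.506 -283.196]
44.66430304574476 369
```

View pics/s6.png

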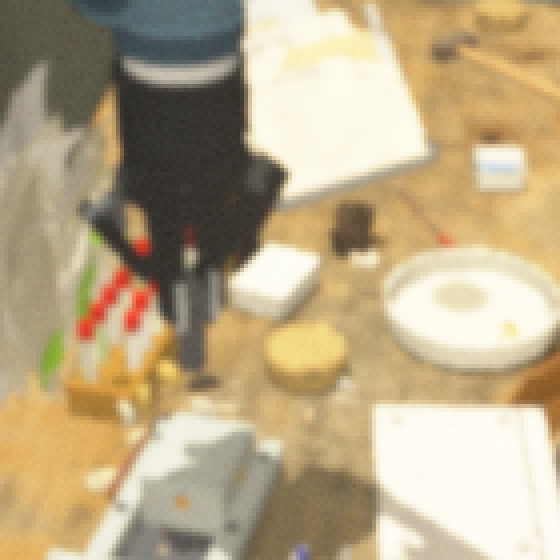

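The punch is held above the block, with its foot at about px (244,205). The block is still down in the channel. Next, carry it over to the dish.

Emit:
send_rows --deltas '[[[0,0,0],[2.8,0,-10],0],[[0,0,0],[5.5,0,-20],0],[[0,0,0],[8.2,0,-30],0],[[0,0,0],[8.2,0,-30],0],[[0,0,0],[8.2,0,-30],0],[[0,0,0],[8.2,0,-30],0],[[0,0,0],[8.2,0,-30],0],[[0,0,0],[8.2,0,-30],0],[[0,0,0],[8.2,0,-30],0],[[0,0,0],[6,5,-22],0],[[0,0,0],[4,10,-14],0],[[0,0,0],[2,15,-7],0],[[0,0,0],[0,15,0],0],[[0,0,0],[0,10,0],0],[[0,0,0],[0,5,0],0],[[0,0,0],[0,0,0],0],[[0,0,0],[0,0,0],0]]'

```text
time: 16.35
eef_pos: [621.7, -282.4, 96.0]
tool_rot: [0.694, -0.136, 0.136, -0.694]
contact_force: [0.2, -0.2, -1.0]
gripper_width: 0.159
```

Run:
```python
from h import *
st([621,-283,49])
p,d=snapshot('scene'); cv2.imwrite("pics/s7.png",cv2.resize(p[110:220,260:360,::-1],None,fx=5,fy=5,interpolation=0))
p,d=snapshot('top'); cv2.imwrite("pics/t7.png",cv2.resize(p[150:270,205:405,::-1],None,fx=4,fy=4,interpolation=2))
```

```text
16.35 [ 621.656 -282.361   96.03 ] q [-0.592  0.468  1.551  0.     1.122 -1.776] F [ 0.244 -0.153 -1.028] T [ 0.018  0.001 -0.017] g 0.15908290553800947
zyaw 67.83295967142658 y [ 0.001 -0.    -1.   ]
tool shift [-0.395 47.03  -0.834]
```

View pics/s7.png

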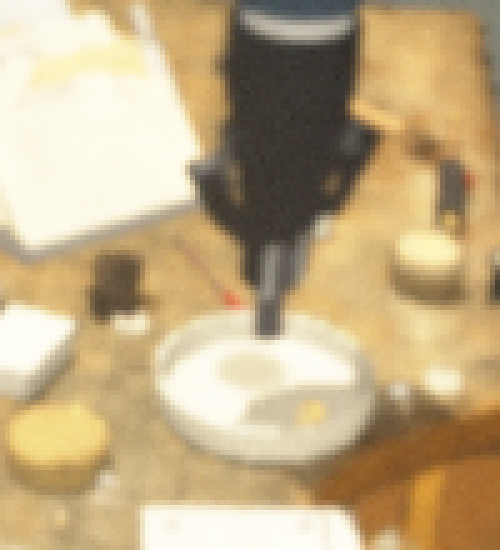

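View pics/t7.png

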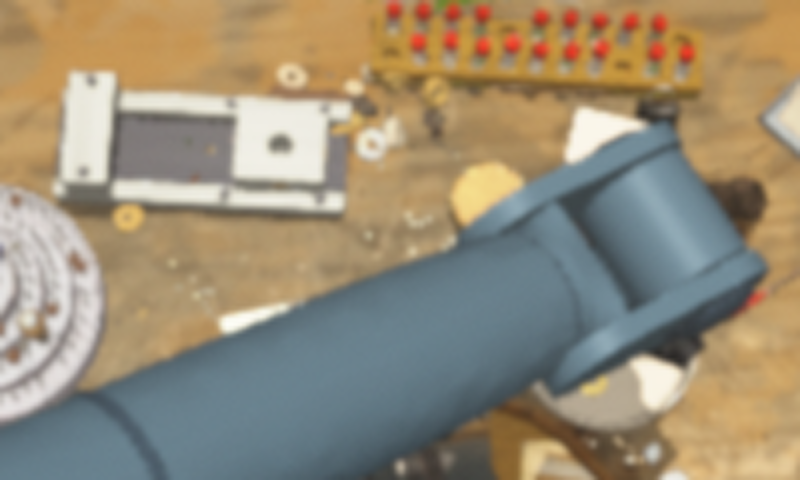

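The foot is above the middle of the dish (crop x 267 against the dish's centre at 265). Lowering now.

Emit:
send_rows --deltas '[[[0,0,0],[0,8,0],0],[[0,0,0],[0,14,0],0],[[0,0,0],[0,12,0],0],[[0,0,0],[0,6,0],0],[[0,0,0],[0,3,0],0],[[0,0,0],[0,1.5,0],0],[[0,0,0],[0,0,0],0],[[0,0,0],[0,0,0],0]]'

```text
time: 17.25
eef_pos: [621.5, -283.0, 51.7]
tool_rot: [0.694, -0.136, 0.137, -0.694]
contact_force: [0.7, 0.4, -0.6]
gripper_width: 0.153
```

Emit:
send_rows --deltas '[[[0,0,0],[0,1,0],0],[[0,0,0],[0,1,0],0],[[0,0,0],[0,0.5,0],0],[[0,0,0],[0,0,0],0],[[0,0,0],[0,0,0],0]]'

```text
time: 17.75
eef_pos: [621.2, -282.8, 48.6]
tool_rot: [-0.694, 0.136, -0.136, 0.694]
contact_force: [0.6, -0.2, -0.9]
gripper_width: 0.161
```

Emit:
send_rows --deltas '[[[0,0,0],[0,0.6,0],0],[[0,0,0],[0,0.4,0],0],[[0,0,0],[0,0,0],0],[[0,0,0],[0,0,0],0]]'

```text
time: 18.15
eef_pos: [621.2, -282.8, 47.7]
tool_rot: [0.694, -0.136, 0.136, -0.694]
contact_force: [-0.6, -0.1, -0.8]
gripper_width: 0.156
```

Emit:
send_rows --deltas '[[[0,0,0],[0,0.5,0],0],[[0,0,0],[0,0,0],0],[[0,0,0],[0,0,0],0]]'

```text
time: 18.45
eef_pos: [621.5, -282.9, 47.6]
tool_rot: [0.694, -0.136, 0.136, -0.694]
contact_force: [0.0, 0.5, 3.2]
gripper_width: 0.158
```

Contact at +3 N, so I'll release gently.

Emit:
send_rows --deltas '[[[0,0,0],[0,0,0],17],[[0,0,0],[0,0,0],20],[[0,0,0],[0,0,0],25],[[0,0,0],[0,0,0],32],[[0,0,0],[0,0,0],40],[[0,0,0],[0,0,0],45],[[0,0,0],[0,0,0],45],[[0,0,0],[0,0,0],45]]' --grip_force 20

```text
time: 19.25
eef_pos: [621.2, -282.8, 47.1]
tool_rot: [-0.694, 0.136, -0.136, 0.694]
contact_force: [-0.4, -0.9, -0.1]
gripper_width: 0.447
```

Run:
```python
from h import *
st()
p,d=snapshot('scene'); cv2.imwrite("pics/s8.png",cv2.resize(p[110:220,260:360,::-1],None,fx=5,fy=5,interpolation=0))
```

```text
19.25 [ 621.182 -282.794   47.095] q [-0.593  0.534  1.56   0.     1.048 -1.776] F [-0.426 -0.853 -0.067] T [-0.036  0.026  0.024] g 0.44692705091741575
zyaw 67.7786331763571 y [-0.  0. -1.]
```

View pics/s8.png

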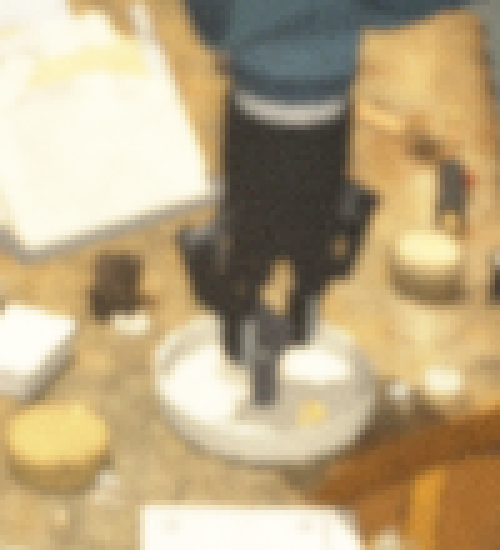

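The punch stands in the dish at (312,190), with the fingers clear of it. I'll rise, turn, and move behind the block.

Emit:
send_rows --deltas '[[[0,0,0],[0,-3,0],45],[[0,0,0],[0,-10,0],45],[[0,0,0],[0,-20,0],45],[[0,0,0],[0,-30,0],45],[[0,0,0],[0,-30,0],45],[[0,0,0],[0,-12,0],30],[[0,0,0],[-1.5,0,10],0],[[0,0,0],[-3,0,20],0],[[0,0,0],[-4,0,30],0],[[0,0,0],[-4,0,30],0],[[0,0,0],[-4,0,30],0],[[0,0,0],[-4,0,30],0],[[0,0,0],[-4,0,30],0],[[0,0,0],[-4,0,30],0],[[0,0,0],[-4,0,20],0],[[0,0,0],[-1.5,0,12],0]]'

```text
time: 20.9
eef_pos: [679.9, -42.2, 149.4]
tool_rot: [-0.694, 0.137, -0.134, 0.694]
contact_force: [0.2, 0.4, -0.4]
gripper_width: 0.002
```

Emit:
send_rows --deltas '[[[0,0.135,0],[0,0,0],0],[[0,0.135,0],[0,0,0],0],[[0,0.135,0],[0,0,0],0],[[0,0.135,0],[0,0,0],0],[[0,0.135,0],[0,0,0],0],[[0,0.131,0],[0,0,0],0],[[0,0,0],[0,0,0],0],[[0,0,0],[0,0,0],0]]'

```text
time: 21.7
eef_pos: [680.6, -45.4, 151.0]
tool_rot: [0.586, -0.397, 0.396, -0.585]
contact_force: [0.8, 0.1, 0.7]
gripper_width: 0.002
```

Run:
```python
from h import *
st([681,-47,38],21.6)
for n in("scene","top"):
    p,d=snapshot(n); cv2.imwrite(f"pics/{n}9.png",p[:,:,::-1]); np.save(f"{n}9.npy",d)
a=cv2.imread('pics/scene9.png')[130:290,190:350]; b=cv2.imread('pics/top9.png')[150:250,210:310]
cv2.imwrite('pics/c9.png',np.hstack([cv2.resize(a,(400,400),interpolation=0),cv2.resize(b,(400,400),interpolation=0)]))
C=cloud('top',np.load('top0.npy')); m=(C[...,2]>14)&(C[...,2]<140); m[:120]=0
w=m&(C[...,0]>640)&(C[...,0]<790)&(C[...,1]<-25)&(C[...,1]>-110)
P=C[w]; h,xe,ye=np.histogram2d(P[:,0],P[:,1],bins=[np.arange(640,800,10),np.arange(-110,-20,10)]); print(h.astype(int))
```

```text
21.7 [680.639 -45.448 150.995] q [-0.233  0.402  1.529  0.     1.212 -0.612] F [0.788 0.123 0.694] T [ 0.011  0.    -0.006] g 0.002403109868435271
zyaw 21.75929026691964 y [-0.002  0.    -1.   ]
tool shift [  1.701 112.994  -0.069]
turn y 0.0027801396241282712
[[ 0  0  0  0  0  3  8 10]
 [ 0  0  0  0  0  0  0  4]
 [ 0  0  0  0  0  0  0  0]
 [ 0  0  0  0  0  0  0  0]
 [ 0  0  0  0  0  0  0  0]
 [ 0  0  0  0  0  1  0  0]
 [ 0  0  0  0  6  0  1  1]
 [ 0  0  0  0  5  5  0  6]
 [ 0  5  1  0  4  1  3  6]
 [ 0  3  7  0  0  0  0  0]
 [ 0  0  1  2  0  0  1  0]
 [ 0  0  1  5  0  5 12 10]
 [ 0  0  5 11  9 11  6  3]
 [ 4  7 12 11 16 17  9  9]
 [23 11 22 15 10  1  9 20]]
```

View pics/c9.png

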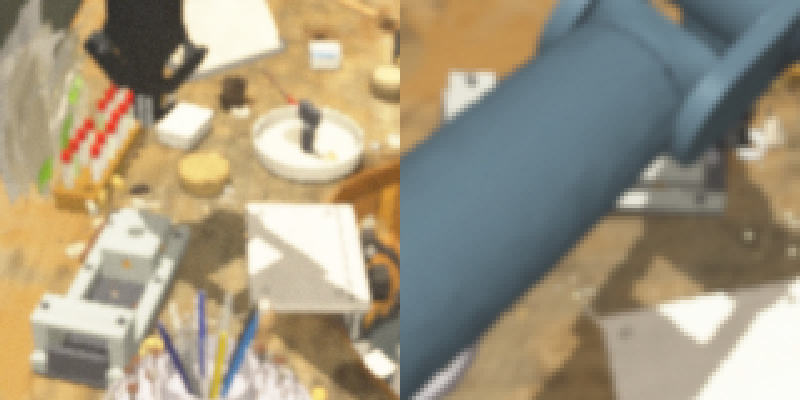

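The scene view shows the punch standing in the dish at (314,181) and the block empty. I'll descend behind the block.

Emit:
send_rows --deltas '[[[0,0,0],[4,10,0],0],[[0,0,0],[0,25,0],0],[[0,0,0],[0,30,0],0],[[0,0,0],[0,25,0],0],[[0,0,0],[0,15,0],0],[[0,0,0],[0,6,0],0],[[0,0,0],[0,2,0],0],[[0,0,0],[0,0,0],0],[[0,0,0],[0,0,0],0]]'

```text
time: 22.7
eef_pos: [683.8, -49.9, 40.7]
tool_rot: [-0.585, 0.397, -0.398, 0.585]
contact_force: [-0.1, -0.1, 0.0]
gripper_width: -0.002
```

Run:
```python
from h import *
st()
p,d=snapshot('scene'); cv2.imwrite("pics/s10.png",cv2.resize(p[150:290,190:330,::-1],None,fx=4,fy=4,interpolation=0))
```

```text
22.7 [683.797 -49.885  40.728] q [-0.238  0.548  1.554  0.     1.037 -0.615] F [-0.076 -0.076  0.011] T [ 0.072 -0.024  0.033] g -0.0019593597768071533
zyaw 21.60780619570556 y [ 0.003 -0.001 -1.   ]
```

View pics/s10.png

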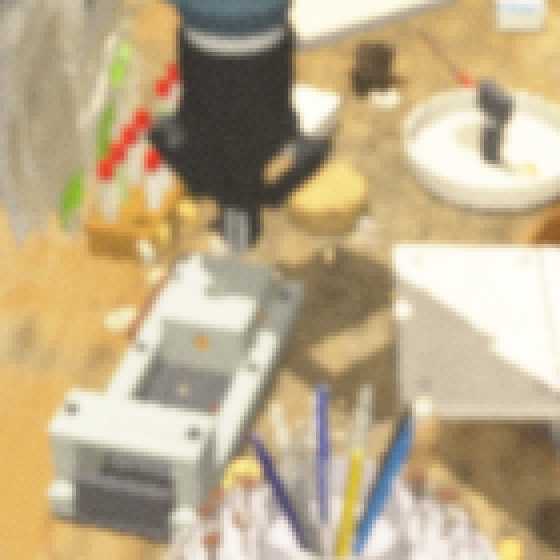

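Emit:
send_rows --deltas '[[[0,0,0],[-5,2,0.5],0],[[0,0,0],[-5,0,0.5],0],[[0,0,0],[-4,0,0],0],[[0,0,0],[-4,0,0],0],[[0,0,0],[-4,0,0],0],[[0,0,0],[-4,0,0],0],[[0,0,0],[-4,0,0],0]]'

```text
time: 23.45
eef_pos: [673.1, -21.9, 37.4]
tool_rot: [0.585, -0.397, 0.398, -0.585]
contact_force: [1.4, -4.4, -2.3]
gripper_width: 0.003
```

Run:
```python
from h import *
s=st(); print('along',s['eef_pos'][:2]@[-.368,.93])
p,d=snapshot('scene'); cv2.imwrite("pics/s11.png",cv2.resize(p[150:290,190:330,::-1],None,fx=4,fy=4,interpolation=0))
```

```text
23.45 [673.093 -21.947  37.404] q [-0.2    0.529  1.588 -0.001  1.022 -0.576] F [ 1.374 -4.359 -2.286] T [-0.757 -0.452 -0.009] g 0.0025608909908129214
zyaw 21.59250993193964 y [ 0.002 -0.001 -1.   ]
along -268.10932799345255
```

View pics/s11.png

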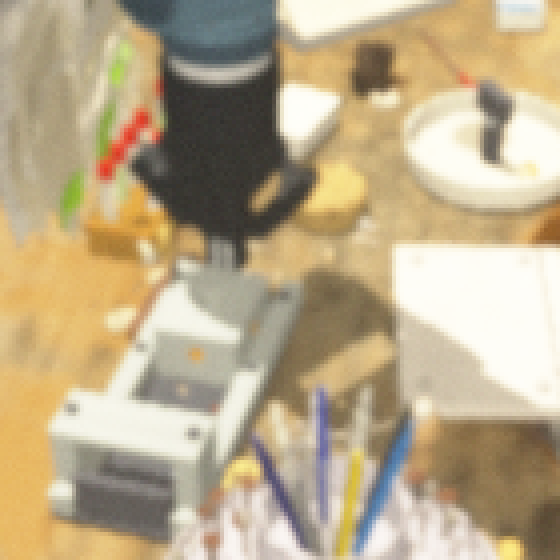

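Emit:
send_rows --deltas '[[[0,0,0],[-6,0,0],0],[[0,0,0],[-8,0,0],0],[[0,0,0],[-8,0,0],0],[[0,0,0],[-8,0,0],0],[[0,0,0],[-8,0,0],0],[[0,0,0],[-8,0,0],0],[[0,0,0],[-8,0,0],0],[[0,0,0],[-8,0,0],0],[[0,0,0],[-8,0,0],0],[[0,0,0],[-8,0,0],0],[[0,0,0],[-8,0,0],0],[[0,0,0],[-8,0,0],0],[[0,0,0],[-4,0,0],0],[[0,0,0],[0,0,0],0]]'

```text
time: 24.9
eef_pos: [636.8, 70.1, 37.4]
tool_rot: [-0.585, 0.397, -0.398, 0.585]
contact_force: [1.9, -1.0, 1.3]
gripper_width: 0.0
```

Run:
```python
from h import *
s=st(); print('along',s['eef_pos'][:2]@[-.368,.93])
p,d=snapshot('scene'); cv2.imwrite("pics/s12.png",cv2.resize(p[150:290,190:330,::-1],None,fx=4,fy=4,interpolation=0))
```

```text
24.9 [636.812  70.084  37.445] q [-0.067  0.467  1.678  0.     0.995 -0.445] F [ 1.914 -0.966  1.346] T [-0.226 -0.382 -0.102] g 0.00033586403917125566
zyaw 21.615919800122352 y [ 0.001  0.    -1.   ]
along -169.16871283658327
```

View pics/s12.png

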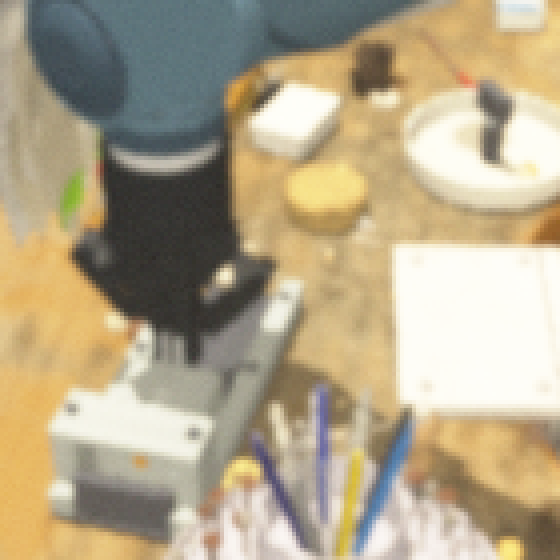

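The block is going under the bridge; its front shows at px (225,263). I'll do the last ~21 mm slowly, watching the force.

Emit:
send_rows --deltas '[[[0,0,0],[-4,0,0],0],[[0,0,0],[-4,0,0],0],[[0,0,0],[-4,0,0],0],[[0,0,0],[-3,0,0],0],[[0,0,0],[-2,0,0],0]]'

```text
time: 25.45
eef_pos: [631.0, 84.8, 37.5]
tool_rot: [0.585, -0.397, 0.398, -0.585]
contact_force: [3.5, -5.1, -1.8]
gripper_width: 0.001
```

Emit:
send_rows --deltas '[[[0,0,0],[-1.5,0,0],0],[[0,0,0],[-1.5,0,0],0]]'

```text
time: 25.65
eef_pos: [629.9, 87.5, 37.5]
tool_rot: [0.585, -0.397, 0.398, -0.585]
contact_force: [4.3, -5.3, -1.2]
gripper_width: 0.001
```

Emit:
send_rows --deltas '[[[0,0,0],[-1.5,0,0],0],[[0,0,0],[-1.5,0,0],0]]'

```text
time: 25.85
eef_pos: [629.0, 89.8, 37.6]
tool_rot: [0.585, -0.396, 0.399, -0.585]
contact_force: [5.5, -9.6, -2.0]
gripper_width: 0.005
```

Emit:
send_rows --deltas '[[[0,0,0],[-1.5,0,0],0],[[0,0,0],[-1.5,0,0],0]]'

```text
time: 26.05
eef_pos: [629.1, 90.0, 37.9]
tool_rot: [0.586, -0.394, 0.4, -0.584]
contact_force: [7.1, -19.7, -1.9]
gripper_width: 0.003
```

Run:
```python
from h import *
s=st(); print('along',s['eef_pos'][:2]@[-.368,.93])
p,d=snapshot('scene'); cv2.imwrite("pics/s13.png",cv2.resize(p[220:300,190:270,::-1],None,fx=7,fy=7,interpolation=0))
```

```text
26.05 [629.078  90.024  37.884] q [-0.033  0.455  1.694 -0.008  0.987 -0.407] F [  7.118 -19.71   -1.865] T [-3.283 -1.173  0.034] g 0.0032559737775353817
zyaw 21.656009766251834 y [ 0.005 -0.007 -1.   ]
along -147.77835241762511
```

View pics/s13.png

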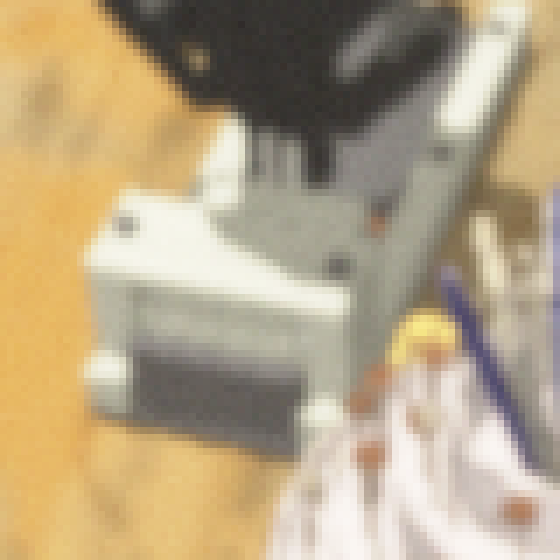

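The block stopped hard at about 21 N, exactly at the predicted place (-147.8 against -147.7). I'll retreat and check.

Emit:
send_rows --deltas '[[[0,0,0],[3,0,0],0],[[0,0,0],[6,0,0],0],[[0,0,0],[10,0,0],0],[[0,0,0],[10,0,0],0],[[0,0,0],[10,0,0],0],[[0,0,0],[4,-15,0],0],[[0,0,0],[0,-30,0],0],[[0,0,0],[0,-40,0],0],[[0,0,0],[30,-40,0],0],[[0,0,0],[40,-30,0],0],[[0,0,0],[40,0,0],0],[[0,0,0],[40,0,0],0],[[0,0,0],[40,0,0],0],[[0,0,0],[30,0,0],0],[[0,0,0],[0,0,0],0],[[0,0,0],[0,0,0],0]]'

```text
time: 27.7
eef_pos: [723.8, -151.0, 192.9]
tool_rot: [-0.584, 0.398, -0.398, 0.585]
contact_force: [-0.2, 0.4, 0.3]
gripper_width: -0.0
```

Run:
```python
from h import *
st()
for n in("scene","top"):
    p,d=snapshot(n); cv2.imwrite(f"pics/{n}14.png",p[:,:,::-1]); np.save(f"{n}14.npy",d)
a=cv2.imread('pics/scene14.png')[150:310,190:350]; b=cv2.imread('pics/top14.png')[150:250,210:310]
cv2.imwrite('pics/c14.png',np.hstack([cv2.resize(a,(400,400),interpolation=0),cv2.resize(b,(400,400),interpolation=0)]))
cv2.imwrite('pics/t14.png',cv2.resize(cv2.imread('pics/top14.png')[165:206,215:295],None,fx=10,fy=10,interpolation=0))
C=cloud('scene',np.load('scene14.npy')); m=(C[...,2]>38)&(C[...,2]<52)&(np.hypot(C[...,0]-620,C[...,1]-110)<50);P=C[m]
a=(P[:,:2]-[606.8,140.2])@[-.368,.93] if 0 else P[:,:2]@[-.368,.93]
print('block top median z',np.median(P[:,2]),'along pct',np.percentile(a,[1,5,50]),len(P))
```

```text
27.7 [ 723.758 -151.015  192.878] q [-0.359  0.486  1.336  0.001  1.319 -0.735] F [-0.192  0.428  0.276] T [ 0.051 -0.008  0.01 ] g -0.000266579320390758
zyaw 21.544624906190744 y [ 0.  0. -1.]
block top median z 44.58045065690726 along pct [-137.057 -135.646 -127.162] 121
```

View pics/c14.png

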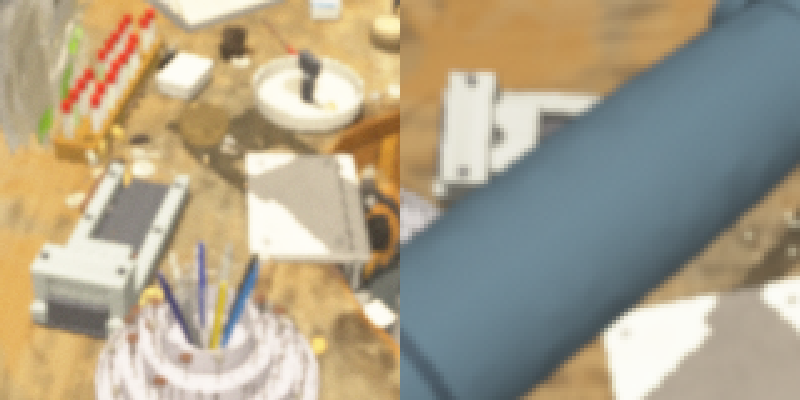

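View pics/t14.png

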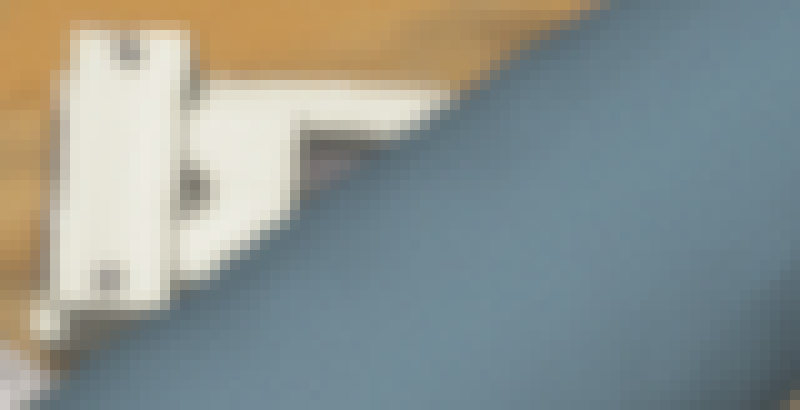

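Run:
```python
from h import *
def tp(l): return [(215+x/10-.5,165+y/10-.5) for x,y in l]
u=np.array([-.368,.93])
e=onz('top',tp([(192,40),(181,160),(172,290)]),64)[:,:2]@u
f=onz('top',tp([(303,130),(298,180)]),46)[:,:2]@u
print('top view: bridge edge',e,'block face',f)
print('gap',e.mean()-f.mean(),'expect 34')
c=onz('scene',[(233,263)],0)
# scene measure by depth: back edge of block and near edge of bridge
C=cloud('scene',np.load('scene14.npy')); P=C[(np.hypot(C[...,0]-610,C[...,1]-130)<75)]
w=np.array([.93,.368])
for lo,hi in((40,50),(58,70)):
    Q=P[(P[:,2]>lo)&(P[:,2]<hi)]; Q=Q[abs((Q[:,:2]-[609,131])@w)<22]; a=Q[:,:2]@u; print(lo,len(Q),np.percentile(a,[0,2,5,50,95,98,100]))
p=cv2.imread('pics/scene14.png'); cv2.imwrite('pics/s14.png',cv2.resize(p[215:285,195:275],None,fx=8,fy=8,interpolation=0))
```

```text
top view: bridge edge [-103.78126763 -103.44554314 -103.98964209] block face [-138.57000592 -138.2033054 ]
gap 34.64783803717545 expect 34
40 173 [-137.44717425 -135.88368162 -134.03336886 -118.23766698  -65.39503566
  -64.64834726  -63.23179109]
58 233 [-103.20254162 -100.38856246  -98.8530223   -80.30541617  -65.68291527
  -64.70392877  -64.01296572]
```

View pics/s14.png

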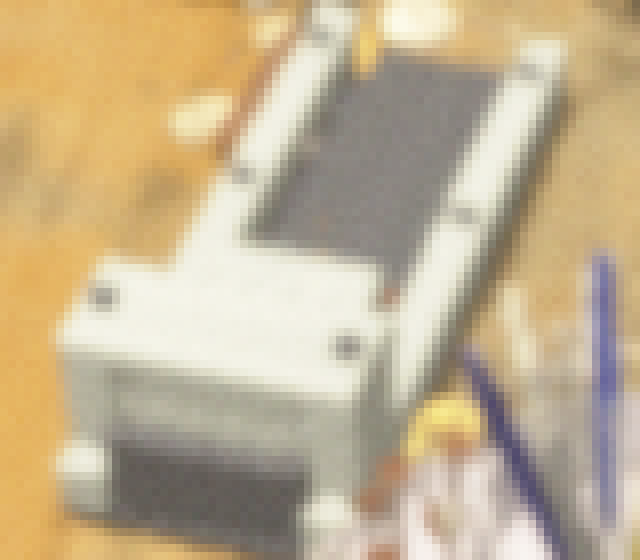

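The gap from the bridge edge to the block face is 34.6 mm (top view) and about 34 mm (scene depth), against an expected 34 mm. The block is home, the punch stands in the dish, and the arm is clear.

```bash
python3 -c "
from cell import *
print(finish_job())"
```

```text
the job is handed in; nothing more can be done
None
```

I carried out every step of the task and handed the job in at about 28 s of the 72 s allowed; the hand-in reports no verdict.

- **Freeing the punch:** I gripped the head and twisted it back and forth by about ±0.55 rad while easing it up about 14 mm. The pull readings stayed at 5 N or less. The block's top did not move in the depth images (44.6–44.8 mm throughout). I then lifted the punch straight out.
- **Placing the punch:** I lowered it into the middle of the dish until it touched down at about 3 N, then let go. In the last picture it still stands upright there.
- **Pushing the block home:** I pushed the empty block with closed fingers until it stopped at about 21 N.

**Last checks:**
- The gap from the bridge edge to the block's end face was 34.6 mm in the top view and about 34 mm in the scene view, where fully home gives 34 mm.
- The block's top was at its starting height, so it lies flat.
- The arm was clear of everything and the force read about zero.
- The tin looked unmoved in the last picture. The pot and dome were never approached, but I did not measure any of the three again.

The two cameras disagreed by about 5 mm in x on absolute positions, so I averaged them. No check failed.

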